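Hang the flat lathe spanner back beside its mate

TASK

The big flat lathe spanner lies on top of the low drawer chest, too flat to get hold of there: slide it, lying flat, out over the chest's one rimless edge until its eye end overhangs far enough to take hold of, then pick it up by the overhanging handle. Hang it by its eye on the hook of the tool rack that already holds the smaller spanner, leave both hanging there straight and still, and disturb neither that spanner, the callipers on the other hook, nor the things standing about.

Things in the scene. Friction and masses are not known exactly. Their poses are not given: they have to be found in the camera images.
- spanner_mid (a point): Centre (mid-length, mid-thickness) of the loose flat steel spanner to be hung: 200 long, 3 thick, 0.13 to 0.21 kg. Its x axis runs from open jaw to eye, z through the thickness (up as it lies). Handle 30 wide from x -40 to +62, jaw end 72 wide from -100 to -40, round eye 44 wide up to +100. It balances at x -12: it tips off if more than about 105 overhangs. Starts flat on the chest, eye towards the rimless edge.
- spanner_eye (a point): Centre of the 24 hole in that spanner's eye, 78 from spanner_mid along its x; axes as spanner_mid. The eye's end starts 10 to 80 short of the rimless edge, the spanner turned up to 17 degrees to it. Closed fingertips pressed on its handle with 5 to 20 N drag it along the smooth chest top.
- chest_edge (a point): Middle of the rimless edge of the top of a fixed cream steel drawer chest, at the top surface, 120 above the bench. x points level out over the edge, y along it, z up. The flat top reaches from x -290 to 0 and y -170 to +170; a rim 10 high, 4 thick runs along its other three sides. The front under the edge is flat (drawer pulls stand out 5, 23 and more below the top), the space before it free.
- mate_eye (a point): Centre of the 24 hole in the eye of the smaller flat steel spanner (180 long, jaw end 62 wide, handle 30 wide, 3 thick) that already hangs, eye up, on one of the rack's two hooks, some 28 nearer the rail than that hook's bend. Its x axis points up, from jaw to eye.
- hook_left (a point): Bend of one of two alike hooks, on the axis of its round steel rod (10 thick), 270 above the bench. The rack's -x is the way the hook points, about towards the robot; y runs along the rail, z up. From the rail the rod runs 46 level along -x to this point, then rises at 45 degrees to its round tip, 24 farther along -x and 24 higher.
- hook_right (a point): Bend of the other hook, 140 from hook_left along -y of the rack; same shape and axes. One hook holds the smaller spanner, the other the callipers; they change places between starts. The fixed rack has a rail 25 high behind the hooks and two uprights 25 thick, 85 outside either hook, 43 behind the bends; a stop bar, 36 behind the bends, 123 to 148 above the bench, checks the hanging tools from swinging.
- shelf_edge (a point): Middle of the lower front edge of the rack's open shelf above the hooks; axes as the hooks. The shelf, 350 wide, is a front and a back bar 14 high, 12 deep, joined by rods, with small stock on it. The front bar's underside is 130 above the bends, its front 55 farther along -x than they are, 31 past the hook tips: a hand cannot come straight down on a hook, it must lean back, fingers pointing in under the bar.
- callipers: Steel outside callipers hanging from the other hook, origin at the centre of their loop (hole 24); they hang 155 down, legs bowed to 86 wide.
- faceplate: Dark steel disc 90 across, 9 thick, with a hub 40 across, 32 high, standing on the chest beside the spanner; origin under its centre.
- wax_tin: Round tin 60 across, 45 high, on the chest near the rimless edge; origin under its centre.
- chuck: Four-jaw lathe chuck, steel, 96 across, 74 high, on the bench in front of the rack; origin under its centre.
- bowl_blank: Round wooden bowl blank 124 across, 60 high, on the bench; origin under its centre.
Things that resemble listed ones, but are neither listed nor needed, are in the scene too. Leave any orange look-alike of the part that bears mate_eye alone.

How it is judged:
By the outcome, as a careful person would: the job done as asked, in the order asked, and still so for the second after the job is handed in, with the robot touching nothing.
It also fails if it takes over 58 s, if anything falls off the work surface, if the arm or the gripper's body presses on something with over 40 N, if the wrist force passes 120 N, or if a joint passes its speed limit or range.

ROBOT

A 7-joint arm with a two-finger parallel gripper is mounted at the origin on the work surface. World frame = base frame: x ahead of the robot, y to its left, z up, the work surface at z = 0. Lengths are in m, angles in rad, forces in N, time in s.
With the tool pointing down it reaches from about 0.375 to 0.925 m from the base axis. Payload 3.1 kg.
Tool frame: the origin (TCP) lies between the finger pads; the fingertips stand ctrl.tcp_to_tips ahead of it and the grasp point (between the pads) lies 3 mm ahead of it (ctrl.tcp_to_tips is the distance from the TCP to the fingertips, in m); y points along the fingers, z is the direction in which the jaws open and shut, and the axes are right-handed (so a half turn about y gives the same grasp; the last joint's range is limited). The gripper opens to 85 mm and grips with 20 to 120 N. Pads are 22 mm wide; open, the fingers measure 114 mm over their backs; the gripper's body (76 mm by 85 mm) begins 54 mm behind the grasp point. The pads swing forward as they close: fully open they stand 13 mm farther back than shut.
Start: joints at [-1.383, 0.383, 0.044, 1.598, -0.018, 1.161, -0.05], TCP at [0.183, 0.624, 0.253] pointing down, gripper open.
Joint ranges: [-2.61, 2.61], [-0.41, 2.15], [-1.48, 1.57], [0, 2.5], [-1.57, 4.71], [0.05, 1.97], [-2.85, 2.85]. Speed limits (rad/s): [2.79, 2.79, 3.14, 3.14, 3.14, 3.14, 3.14].

INTERFACE

Orientations are given as a unit quaternion [x, y, z, w].
In Python, from bench import ctrl, eyes gives the robot as it stands. The module is installed in compiled form; this text tells all that it offers. Calls block until the motion is done:
- ctrl.movep(position, orientation): joint-space move of the TCP to a pose.
- ctrl.servo_line(position, orientation=None, max_speed=0.15, contact_N=None): straight line of the TCP; orientation=None keeps the orientation; max_speed is the mean speed in m/s. With contact_N (N) it stops when the force on the tool has changed by that much, and returns True; else False.
- ctrl.move_joints(angles): joint-space move.
- ctrl.set_gripper(opening, squeeze=None): finger opening in m; squeeze is the grip in N (None keeps the last); returns when the fingers have stopped.
- ctrl.sleep(seconds).
- ctrl.ik(position, orientation): joint angles nearest the present ones, or None.
- ctrl.get_obs(): the state.
- eyes.grab_frame(name): name is "side" or "top" or "wrist"; returns a dict with "image" (420x560x3 uint8, red, green, blue), "range_z" (420x560 float32, m along the optical axis (not along the pixel's ray), 0 where there is no reading), "fx", "fy", "cx", "cy" (pixels), "T" (4x4, takes a point from camera to world coordinates). Camera axes: x right, y up, looking along -z (the intrinsics and any distortion apply to the point x, -y, -z); pixel columns grow to the right and rows downward; lengths in m; the calibration is good to about 2 mm. A picture is of the moment at which its call begins.
A pose or a line that the arm cannot do raises ctrl.Unreachable and nothing moves.
- ctrl.finish_job(): hands the job in, once; it reports no verdict.
Trained networks look in a picture, given as the dict that the camera call returned (one of the last four; its "shot" number tells which), for a name from the list of things; names that differ only in an ending like _2 or _b are one class to them, and where a whole thing is asked for, a point or a joint stands for the part that bears it (a point fixed in the world has none). Each returns a list of dicts, best first, with "p" (0 to 1); they miss things now and then, are a little off and sometimes report something else, mostly with a low value. They report only what shows in the picture. A call takes as long as a camera call. They do not tell look-alikes from the thing itself.
- eyes.regions_of(name, picture): "mask" (420x560 bool, what is visible of it).
- eyes.tip_of(name, picture): "point" ([x, y, z] in m, in the coordinates of the camera as it stood for that picture, good to about 4 mm: a listed point, or the origin of a listed thing).
The state is a dict: "t": time; "joint_pos": joint angles; "joint_velocities": joint speeds; "effort": joint torques, N m; "eef_pos": TCP position; "ee_rot": TCP orientation; "force": force on the tool from outside, world axes, zero at the start; "ft_torque": the same for the moment, N m; "width": finger opening in m.
Only numpy, scipy, OpenCV 4.12 (cv2) and the standard library are available. Lean on these libraries where they do the work, as an engineer would, in place of code of your own. Each camera call takes 0.05 s, during which the arm holds its last target.

## Working session

There is one attempt and no reset: what is moved stays moved. The work goes in short steps, each a Python script; the robot and the scene stay as the last script left them, time stands still between calls to the robot, and variables do not carry over. Pictures are saved under pics/ and viewed, and the job is handed in when it is done.

```bash
ls; mkdir -p pics; cat > h.py <<'E'
import numpy as np, cv2
from bench import ctrl, eyes
from scipy.spatial.transform import Rotation as R
def save(f,n): cv2.imwrite('pics/'+n+'.png', cv2.cvtColor(f['image'],cv2.COLOR_RGB2BGR))
def c2w(f,p): return (np.array(f['T'])@np.append(p,1))[:3]
def pix(f,u,v,z=None):
    if z is None: z=f['range_z'][int(v),int(u)]
    return c2w(f,[(u-f['cx'])/f['fx']*z, -(v-f['cy'])/f['fy']*z, -z])
def proj(f,p):
    q=np.linalg.inv(f['T'])@np.append(p,1); return np.array([f['cx']+f['fx']*q[0]/-q[2], f['cy']+f['fy']*(-q[1])/-q[2]])
def cloud(f):
    v,u=np.mgrid[0:420,0:560]; z=f['range_z']
    P=np.stack([(u-f['cx'])/f['fx']*z, -(v-f['cy'])/f['fy']*z, -z],-1)
    return P@np.array(f['T'])[:3,:3].T+np.array(f['T'])[:3,3]
E
python3 - <<'E'
from h import *
names="spanner_mid spanner_eye chest_edge mate_eye hook_left hook_right shelf_edge callipers faceplate wax_tin chuck bowl_blank".split()
o=ctrl.get_obs(); print({k:np.round(v,3) for k,v in o.items()}, ctrl.tcp_to_tips)
np.set_printoptions(precision=4,suppress=True)
for c in ("side","top","wrist"):
    f=eyes.grab_frame(c); save(f,c+'0'); np.savez('/tmp/'+c+'0',**{k:f[k] for k in ('image','range_z','fx','fy','cx','cy','T')})
    print(c,[k for k in f], f['fx'],f['cx'],f['cy'],np.array(f['T']))
    for n in names:
        for d in eyes.tip_of(n,f)[:3]: print(n,round(d['p'],2),c2w(f,d['point']))
print(ctrl.get_obs()['t'])
E
```

```text
pics
{'t': np.float64(0.0), 'joint_pos': array([-1.383,  0.384,  0.044,  1.6  , -0.018,  1.161, -0.05 ]), 'joint_velocities': array([-0.   , -0.001,  0.001, -0.   , -0.   , -0.001, -0.001]), 'effort': array([-0.0000e+00, -4.3346e+01,  1.0240e+00, -2.4952e+01,  1.1000e-02,
        1.2000e-02, -0.0000e+00]), 'eef_pos': array([0.183, 0.623, 0.252]), 'ee_rot': array([ 0.701, -0.101,  0.101, -0.699]), 'force': array([ 0.69 , -0.333, -0.316]), 'ft_torque': array([0.051, 0.015, 0.06 ]), 'width': np.float64(0.085)} 0.022
side ['image', 'range_z', 'fx', 'fy', 'cx', 'cy', 'T', 'shot'] 408.1868561960997 284.3548253360559 205.2997112275182 [[ 0.8716  0.3567 -0.3362  0.2134]
 [-0.4899  0.6555 -0.5747 -0.4065]
 [ 0.0154  0.6656  0.7461  0.9204]
 [ 0.      0.      0.      1.    ]]
spanner_mid 0.55 [ 0.4619 -0.2993  0.1249]
spanner_eye 0.7 [ 0.5427 -0.2969  0.1203]
chest_edge 0.62 [ 0.3598  0.3688 -0.0047]
mate_eye 0.93 [0.5957 0.5256 0.1555]
mate_eye 0.57 [0.6419 0.334  0.2601]
hook_left 0.81 [0.6109 0.327  0.2672]
hook_left 0.2 [ 0.4622 -0.2966  0.1239]
hook_right 0.8 [0.6349 0.1889 0.2676]
shelf_
[... 963 characters left out ...]
shelf_edge 0.97 [0.5728 0.2539 0.4004]
shelf_edge 0.43 [ 0.4649 -0.2943  0.1225]
shelf_edge 0.33 [0.3629 0.3723 0.0005]
callipers 0.73 [0.6645 0.1979 0.2631]
callipers 0.53 [ 0.5899 -0.2101  0.1246]
faceplate 0.82 [ 0.3939 -0.1121  0.1198]
wax_tin 0.62 [ 0.5109 -0.0873  0.1211]
chuck 0.88 [ 0.4498  0.1355 -0.0001]
chuck 0.3 [ 0.5878 -0.2092  0.1214]
bowl_blank 0.77 [ 0.3642  0.3741 -0.0007]
bowl_blank 0.71 [ 0.5106 -0.0871  0.1167]
wrist ['image', 'range_z', 'fx', 'fy', 'cx', 'cy', 'T', 'shot'] 333.6126690045262 275.59535769532687 210.2141392922557 [[ 0.2814 -0.9061 -0.3158  0.1013]
 [ 0.9596  0.2656  0.0928  0.6472]
 [-0.0002 -0.3292  0.9443  0.3742]
 [ 0.      0.      0.      1.    ]]
1.95
```

View pics/side0.png

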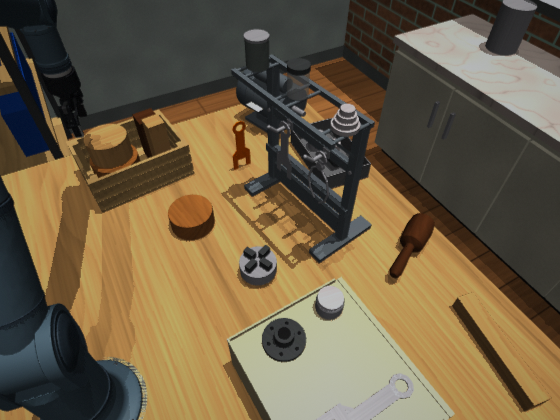

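View pics/top0.png

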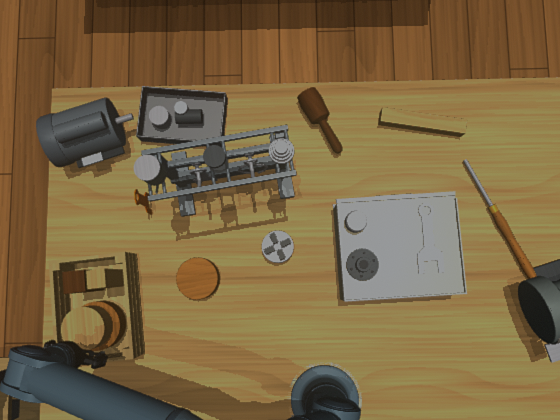

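```bash
cat >> h.py <<'E'
np.set_printoptions(precision=4,suppress=True)
def ori(yd,zd):
    y=np.array(yd,float);y/=np.linalg.norm(y); z=np.array(zd,float); z-=y*(z@y); z/=np.linalg.norm(z)
    return R.from_matrix(np.stack([np.cross(y,z),y,z],1)).as_quat()
rx=np.array([.983,.182,0]); ry=np.array([-.182,.983,0]); rz=np.array([0,0,1.])
E
python3 - <<'E'
from h import *
print(R.from_quat(ctrl.get_obs()['ee_rot']).as_matrix())
for s in (1,-1):
    print('s',s)
    for nm,p in (('press',[.48,-.297,.15]),('press2',[.58,-.297,.15]),('grasp',[.616,-.297,.12]),('gup',[.616,-.297,.25])):
        print(nm, ctrl.ik(p,ori([0,0,-1],[0,s,0])))
    hook=np.array([.6105,.328,.27])
    for th in (0,10,20,30,40,50,60):
        t=np.radians(th); yd=rx*np.cos(t)-rz*np.sin(t); sx=rx*np.sin(t)+rz*np.cos(t)
        for d in (0,.08):
            eye=hook+rx*.008+np.array([0,0,-.007])-yd*d
            g=eye-sx*.04-yd*.01
            print(th,d,g,ctrl.ik(g,ori(yd,s*ry)))
d=np.load('/tmp/side0.npz'); 
# chest top cloud
for c in('side','top'):
    f=dict(np.load(f'/tmp/{c}0.npz')); P=cloud(f)
    m=(abs(P[...,2]-.12)<.006)&(P[...,0]>.2)&(P[...,0]<.7)&(P[...,1]<.0)&(P[...,1]>-.45)&(f['range_z']>0)
    q=P[m]; print(c,len(q),q.min(0),q.max(0),np.median(q[:,2]))
    print(cv2.minAreaRect(q[:,:2].astype(np.float32)))
    # edge: max x per y bin
    e=[]
    for y in np.arange(-.37,-.06,.02):
        w=q[abs(q[:,1]-y)<.006]
        if len(w)>5: e.append((y,np.percentile(w[:,0],99)))
    print(np.array(e).T)
E
```

```text
[[ 0.9594 -0.      0.2819]
 [-0.2819 -0.0001  0.9594]
 [ 0.     -1.     -0.0001]]
s 1
press [ 0.629   0.3477 -0.1736  1.887   0.0745  0.913   1.9908]
press2 [-0.2515  0.6696  0.9183  1.7092 -0.5976  1.0685  2.4343]
grasp [-0.1396  0.7001  0.7483  1.6343 -0.5388  1.0242  2.3499]
gup [-0.1955  0.5717  0.8381  1.5398 -0.4412  1.2284  2.2842]
0 0 [0.6085 0.3276 0.223 ] [-1.2978  0.6731  0.5214  2.2953  2.4272  1.1848 -1.6567]
0 0.08 [0.5299 0.3131 0.223 ] [-1.3964  0.6118  0.4619  2.4356  2.3062  1.2825 -1.6389]
10 0 [0.6019 0.3264 0.2253] [-1.2788  0.5031  0.5038  2.3134  2.4264  0.9568 -1.5096]
10 0.08 [0.5244 0.3121 0.2392] [-1.3728  0.3698  0.4454  2.4547  2.2883  1.0426 -1.4147]
20 0 [0.5957 0.3253 0.2288] [-1.2593  0.3576  0.4945  2.2978  2.3343  0.7135 -1.3094]
20 0.08 [0.5218 0.3116 0.2562] [-1.3313  0.1667  0.4195  2.4247  2.1368  0.7988 -1.1143]
30 0 [0.5902 0.3242 0.2334] [-1.2504  0.2525  0.5065  2.251   2.0808  0.4844 -0.9862]
30 0.08 [0.5221 0.3116 0.2734] [-1.2589  0.0354  0.3753  2.3504  1.8051  0.6033 -0.6937]
40 0 [0.5856 0.3234 0.2388] [-1.1928  0.189   0.4747  2.1749 
[... 2102 characters left out ...]
  -0.33   -0.31   -0.29   -0.27   -0.25   -0.23   -0.21
  -0.19   -0.17   -0.15   -0.13   -0.11   -0.09   -0.07  ]
 [ 0.5969  0.5959  0.5949  0.5926  0.5915  0.5899  0.5889  0.5871  0.5867
   0.585   0.584   0.5834  0.5835  0.5827  0.5816  0.5812]]
top 10063 [ 0.2934 -0.3918  0.114 ] [ 0.5973 -0.0384  0.126 ] 0.1204680680631176
((0.4447672665119171, -0.2152898609638214), (0.2908906042575836, 0.34206363558769226), 2.846637725830078)
[[-0.37   -0.35   -0.33   -0.31   -0.29   -0.27   -0.25   -0.23   -0.21
  -0.19   -0.17   -0.15   -0.13   -0.11   -0.09   -0.07  ]
 [ 0.5939  0.5933  0.5915  0.5906  0.5917  0.5865  0.5879  0.5851  0.5871
   0.5852  0.5852  0.5832  0.581   0.584   0.5813  0.5813]]
```

```bash
python3 - <<'E'
import cv2,numpy as np
from h import *
f=dict(np.load('/tmp/top0.npz')); im=cv2.imread('pics/top0.png')
a=cv2.resize(im[180:310,325:475],(600,520),interpolation=cv2.INTER_CUBIC); cv2.imwrite('pics/t_chest.png',a)
im=cv2.imread('pics/side0.png')
a=cv2.resize(im[60:270,220:380],(610,600*210//160*160//210),interpolation=cv2.INTER_CUBIC)
a=cv2.resize(im[60:270,220:380],None,fx=2.8,fy=2.8,interpolation=cv2.INTER_CUBIC); cv2.imwrite('pics/s_rack.png',a)
E
```

```text
(no output)
```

View pics/t_chest.png

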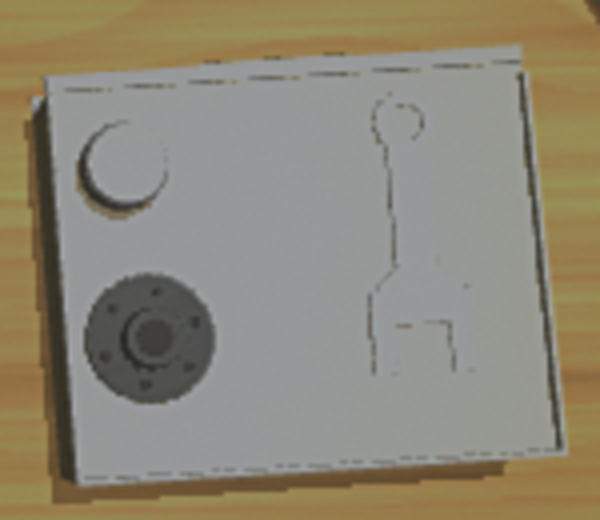

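View pics/s_rack.png

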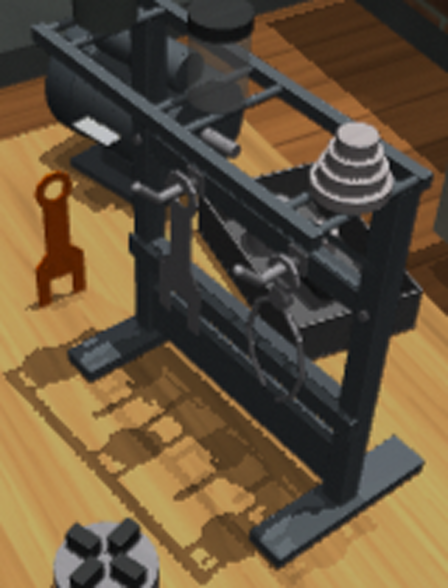

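```bash
python3 - <<'E'
from h import *
D=[0,0,-1]
a=ctrl.get_obs()['ee_rot']
ctrl.servo_line([.14,.44,.36],a,max_speed=.4)
ctrl.movep([.44,.02,.36],ori(D,[0,1,0])); print(ctrl.get_obs()['joint_pos'],ctrl.get_obs()['t'])
ctrl.set_gripper(0,40)
ctrl.movep([.46,-.285,.30],ori(D,[0,1,0]))
f=eyes.grab_frame('wrist'); save(f,'w1'); np.savez('/tmp/w1',**{k:f[k] for k in ('image','range_z','fx','fy','cx','cy','T')})
for n in ('spanner_mid','spanner_eye','chest_edge','wax_tin','faceplate'):
    for d in eyes.tip_of(n,f)[:2]: print(n,round(d['p'],2),c2w(f,d['point']))
o=ctrl.get_obs();print(o['joint_pos'],o['eef_pos'],o['width'],o['t'],o['force'])
E
```

```text
[-1.1249 -0.2504  0.855   1.9626  0.1935  1.3495  1.2444] 4.5083
spanner_mid 0.76 [ 0.4643 -0.2975  0.1201]
spanner_eye 0.73 [ 0.5446 -0.2941  0.1234]
wax_tin 0.68 [ 0.51   -0.0894  0.118 ]
faceplate 0.93 [ 0.3889 -0.11    0.1204]
[-0.3443  0.1789  0.923   1.84   -0.1538  1.1967  2.2008] [ 0.4607 -0.2838  0.3002] 7.399410634157358e-05 6.7667 [-0.3898 -0.4854  0.0742]
```

View pics/w1.png

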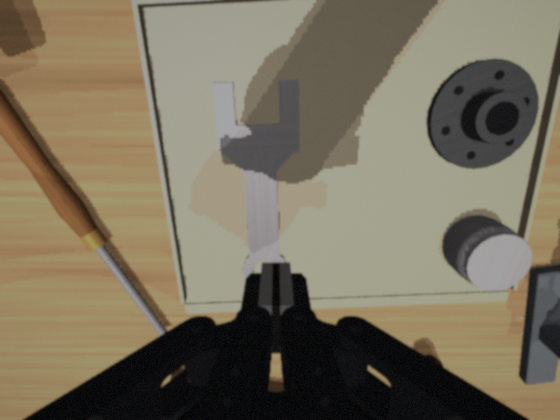

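```bash
cat >> h.py <<'E'
def plane(f,u,v,z):
    a=np.array(f['T'])[:3,3]; b=pix(f,u,v,1.0); return a+(b-a)*(z-a[2])/(b[2]-a[2])
E
python3 - <<'E'
from h import *
f=dict(np.load('/tmp/w1.npz')); g=cv2.cvtColor(f['image'],cv2.COLOR_RGB2GRAY)
for p in ((256.5,82),(261,170),(264,240)): print(plane(f,*p,.1215))
for p in ((190,303),(350,300),(520,295)): print('edge',plane(f,*p,.12))
a=cv2.resize(f['image'][60:300,190:330],None,fx=2.5,fy=2.5,interpolation=cv2.INTER_CUBIC)[...,::-1]; cv2.imwrite('pics/w1c.png',a)
E
```

```text
[ 0.3662 -0.3     0.1215]
[ 0.4411 -0.2971  0.1215]
[ 0.5109 -0.2949  0.1215]
edge [ 0.5847 -0.3739  0.12  ]
edge [ 0.5805 -0.2049  0.12  ]
edge [ 0.574  -0.0271  0.12  ]
```

View pics/w1c.png

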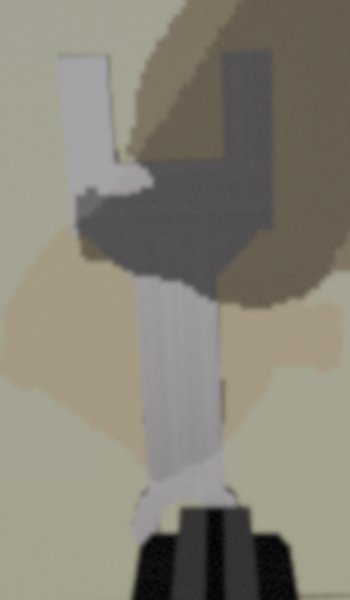

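```bash
python3 - <<'E'
from h import *
q=ori([0,0,-1],[-.035,1,0])
ctrl.servo_line([.453,-.297,.158],q,max_speed=.25)
f0=np.array(ctrl.get_obs()['force'])
print(ctrl.servo_line([.453,-.297,.135],q,max_speed=.02,contact_N=9))
o=ctrl.get_obs(); print(o['eef_pos'],o['force']-f0,o['t'])
z=o['eef_pos'][2]; p0=np.array(o['eef_pos']); d=np.array([1,.035,0])
zc=z
for s in (.01,.03,.055):
    p=p0+d*s; p[2]=zc
    ctrl.servo_line(p,q,max_speed=.05)
    o=ctrl.get_obs(); F=o['force']-f0; print(s,o['eef_pos'],F,zc,o['t'])
    if F[2]<8: zc-=.0012
    elif F[2]>15: zc+=.0008
    if F[2]>22: break
f=eyes.grab_frame('wrist'); save(f,'w2')
for n in ('spanner_mid','spanner_eye'):
    for dd in eyes.tip_of(n,f)[:2]: print(n,round(dd['p'],2),c2w(f,dd['point']))
E
```

```text
True
[ 0.4531 -0.297   0.1452] [-0.4718  1.0037  3.1976] 8.2
0.01 [ 0.464  -0.2966  0.1452] [0.6111 0.9232 1.6188] 0.14519868791948268 8.5583
0.03 [ 0.4837 -0.2971  0.1452] [-0.5227  0.5861  6.2517] 0.14399868791948267 9.1083
0.055 [ 0.5086 -0.2973  0.1452] [-0.9276  0.911  10.4973] 0.14279868791948266 9.7583
```

View pics/w2.png

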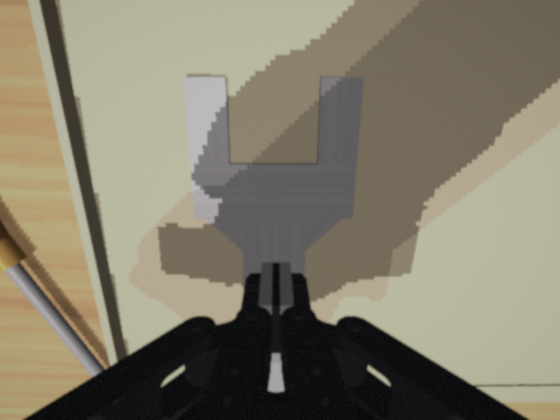

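```bash
cat > look.py <<'E'
from h import *
import sys
n=sys.argv[1]
for c in ('wrist','top','side'):
    f=eyes.grab_frame(c); save(f,n+c); np.savez('/tmp/'+n+c,**{k:f[k] for k in ('image','range_z','fx','fy','cx','cy','T')})
    for m in sys.argv[2:]:
        for d in eyes.tip_of(m,f)[:2]: print(c,m,round(d['p'],2),c2w(f,d['point']))
E
python3 look.py a spanner_mid spanner_eye chest_edge
python3 - <<'E'
from h import *
f=dict(np.load('/tmp/awrist.npz')); 
for p in ((206,75),(342,76),(190,216),(354,217),(530,384)): print(plane(f,*p,.1215))
print(ctrl.get_obs()['eef_pos'])
E
```

```text
top spanner_mid 0.61 [ 0.517  -0.2967  0.124 ]
top spanner_eye 0.68 [ 0.5959 -0.2989  0.1214]
top chest_edge 0.77 [ 0.5886 -0.2118  0.1233]
top chest_edge 0.23 [ 0.5209 -0.2964  0.1214]
side spanner_mid 0.98 [ 0.5182 -0.3011  0.1224]
side spanner_mid 0.52 [ 0.5901 -0.2115  0.1182]
side spanner_eye 0.61 [ 0.5947 -0.2965  0.1211]
[ 0.4171 -0.3288  0.1215]
[ 0.4156 -0.2742  0.1215]
[ 0.4779 -0.3383  0.1215]
[ 0.4757 -0.2626  0.1215]
[ 0.5717 -0.153   0.1215]
[ 0.5086 -0.2973  0.1451]
```

```bash
python3 - <<'E'
from h import *
q=ori([0,0,-1],[-.035,1,0])
p0=np.array(ctrl.get_obs()['eef_pos']); zc=.1426
for s in (.03,.058):
    p=p0+np.array([1,.035,0])*s; p[2]=zc
    ctrl.servo_line(p,q,max_speed=.05)
    o=ctrl.get_obs(); F=o['force']; print(s,o['eef_pos'],F,zc,o['t'])
    if F[2]>16: zc+=.0006
p=np.array(ctrl.get_obs()['eef_pos']);p[2]=.20
ctrl.servo_line(p,q,max_speed=.15)
p=[.46,-.25,.30]
ctrl.servo_line(p,q,max_speed=.4)
print(ctrl.get_obs()['t'])
E
python3 look.py b spanner_mid spanner_eye chest_edge
```

```text
0.03 [ 0.5389 -0.2985  0.1452] [-2.6238 -0.1752 11.5317] 0.1426 11.2667
0.058 [ 0.567  -0.2976  0.1452] [-1.4087 -0.3089 11.2807] 0.1426 11.975
13.1
wrist spanner_mid 0.64 [ 0.576  -0.2988  0.1193]
wrist chest_edge 0.69 [ 0.5916 -0.2125  0.1216]
top spanner_mid 0.91 [ 0.5756 -0.2946  0.1213]
top spanner_eye 0.94 [ 0.6537 -0.297   0.1229]
top chest_edge 0.72 [ 0.5105 -0.0898  0.1171]
top chest_edge 0.65 [ 0.5911 -0.2107  0.1234]
side spanner_mid 0.88 [ 0.573  -0.3008  0.1241]
side spanner_eye 0.75 [ 0.6542 -0.2992  0.1232]
```

View pics/bwrist.png

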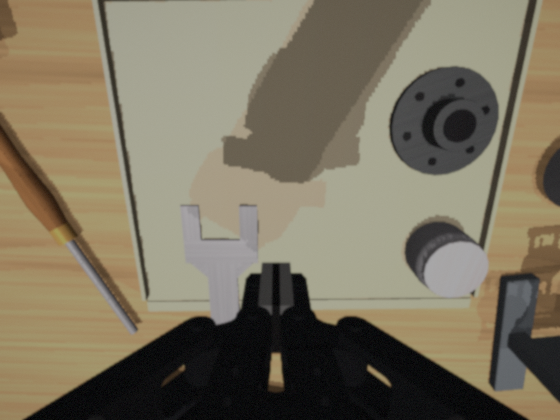

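```bash
python3 - <<'E'
from h import *
q=ori([0,0,-1],[0,1,0])
ctrl.set_gripper(.06,40)
ctrl.movep([.619,-.2975,.22],q)
ctrl.servo_line([.619,-.2975,.165],q,max_speed=.15)
print(ctrl.servo_line([.619,-.2975,.131],q,max_speed=.04,contact_N=8), ctrl.get_obs()['eef_pos'])
ctrl.set_gripper(0,110)
o=ctrl.get_obs(); print(o['width'],o['force'],o['t'])
E
python3 look.py c spanner_mid spanner_eye
```

```text
False [ 0.6192 -0.2977  0.1313]
0.026042128194407217 [-0.0416  0.6419  2.9878] 17.025
wrist spanner_mid 0.63 [ 0.575  -0.2995  0.1221]
top spanner_eye 0.65 [ 0.6565 -0.296   0.1214]
side spanner_mid 0.66 [ 0.655  -0.3004  0.1205]
side spanner_mid 0.65 [ 0.5753 -0.3025  0.1256]
side spanner_eye 0.94 [ 0.6534 -0.2986  0.1188]
```

```bash
python3 - <<'E'
import cv2
a=cv2.imread('pics/cside.png')[250:420,250:560]; cv2.imwrite('pics/cs2.png',cv2.resize(a,None,fx=2.5,fy=2.5))
E
```

```text
(no output)
```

View pics/cwrist.png

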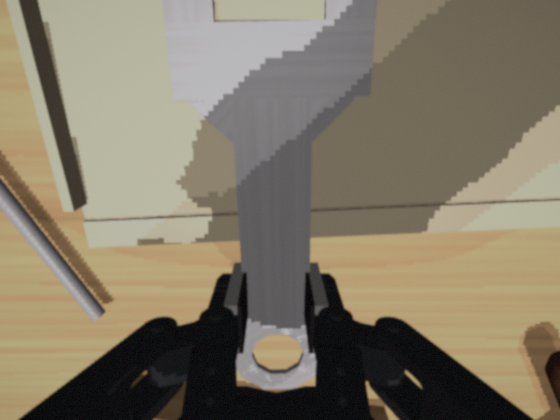

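View pics/cs2.png

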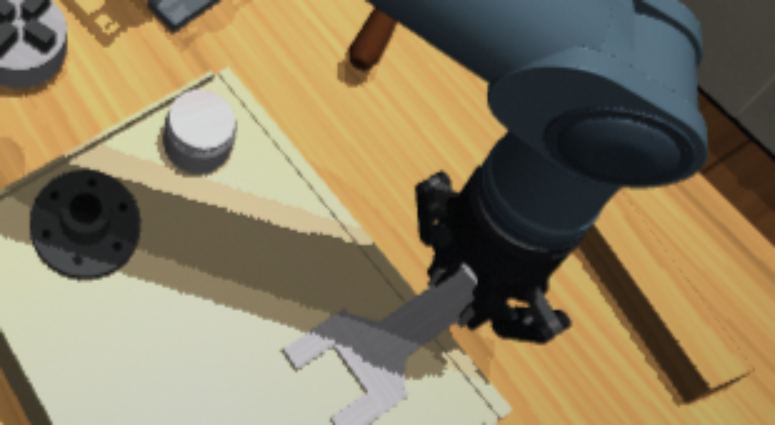

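```bash
python3 - <<'E'
from h import *
q=ori([0,0,-1],[0,1,0])
ctrl.servo_line([.619,-.2977,.2],q,max_speed=.08)
ctrl.servo_line([.52,-.25,.33],q,max_speed=.2)
o=ctrl.get_obs(); print(o['width'],o['force'],o['t'],o['joint_pos'])
E
python3 look.py d spanner_mid spanner_eye; python3 -c "
import cv2
a=cv2.imread('pics/dside.png'); cv2.imwrite('pics/ds2.png',cv2.resize(a[150:420,200:560],None,fx=2.2,fy=2.2))"
```

```text
0.025797890912718863 [ 0.3333 -0.0819 -2.032 ] 19.4917 [-0.5786  0.3517  1.1911  1.7255 -0.3389  1.2974  2.2569]
top spanner_mid 0.68 [0.5703 0.2511 0.3987]
top spanner_eye 0.4 [ 0.5538 -0.2483  0.3177]
side spanner_mid 0.74 [ 0.4735 -0.2537  0.3211]
side spanner_eye 0.88 [ 0.555  -0.2489  0.3199]
```

View pics/dwrist.png

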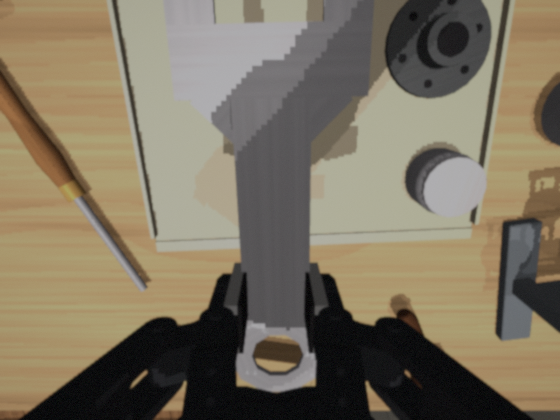

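View pics/ds2.png

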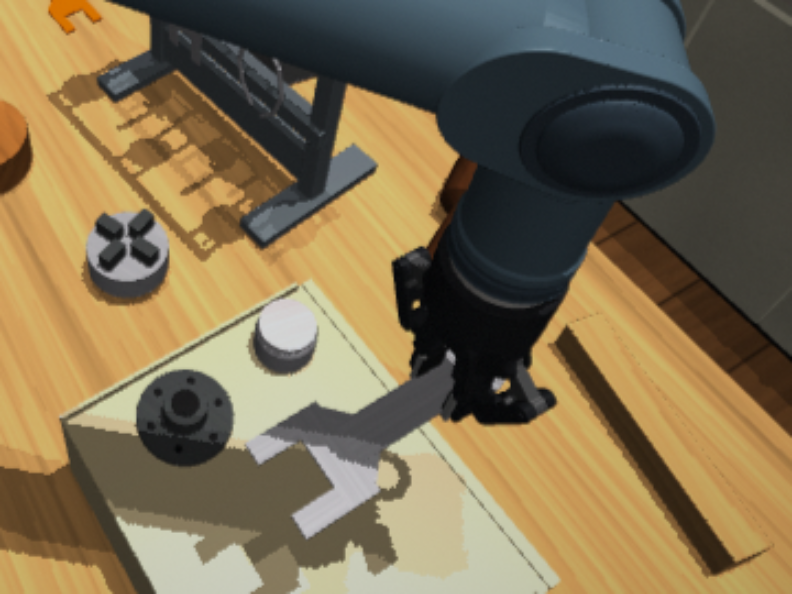

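```bash
python3 - <<'E'
from h import *
for c in('top','side'):
    f=dict(np.load(f'/tmp/{c}0.npz')); P=cloud(f); P=P[f['range_z']>0]
    # rack coords
    o=np.array([.6106,.3283,.270])
    Q=(P-o)@np.stack([rx,ry,rz],1)
    m=(Q[:,2]>.137)&(Q[:,2]<.150)&(Q[:,0]>-.075)&(Q[:,0]<-.02)&(Q[:,1]>-.25)&(Q[:,1]<.11)
    q=Q[m]; print(c,'bar',len(q),np.percentile(q[:,0],[1,5,50,95,99]),q[:,1].min(),q[:,1].max(),np.median(q[:,2]))
    e=[(y,np.percentile(q[abs(q[:,1]-y)<.012][:,0],[3,50,97])) for y in np.arange(-.22,.09,.03) if (abs(q[:,1]-y)<.012).sum()>5]
    for a,b in e: print(round(a,3),b)
    for k,yo in (('L',0),('R',-.14)):
        m=(abs(Q[:,1]-yo)<.02)&(Q[:,2]>-.012)&(Q[:,2]<.035)&(Q[:,0]>-.035)&(Q[:,0]<.018)
        q=Q[m]; print(c,k,len(q))
        for x0 in np.arange(-.03,.02,.008):
            w=q[abs(q[:,0]-x0)<.004]
            if len(w): print('  x',round(x0,3),len(w),'y',w[:,1].min(),w[:,1].max(),np.median(w[:,1]),'z',w[:,2].min(),w[:,2].max())
E
```

```text
top bar 1027 [-0.0578 -0.0562 -0.0475 -0.0259 -0.0217] -0.2424384259538286 0.1073701510259647 0.14400396532092796
-0.22 [-0.0583 -0.0516 -0.0271]
-0.19 [-0.0576 -0.0508 -0.0251]
-0.16 [-0.057  -0.0514 -0.0453]
-0.13 [-0.0562 -0.0507 -0.0447]
-0.1 [-0.0552 -0.0489 -0.0262]
-0.07 [-0.0551 -0.0494 -0.043 ]
-0.04 [-0.0541 -0.0464 -0.0234]
-0.01 [-0.0532 -0.0474 -0.0415]
0.02 [-0.0526 -0.0466 -0.041 ]
0.05 [-0.0518 -0.0459 -0.0399]
0.08 [-0.0511 -0.0447 -0.0248]
top L 47
  x -0.014 10 y -0.0028430320173542267 0.006004687444122246 -5.416016231532448e-05 z 0.015228533739868766 0.02707527773552565
  x -0.006 10 y -0.002208841950853545 0.005927472123903473 0.0028105154622115307 z 0.008589016632414292 0.017757019492295578
  x 0.002 10 y -0.0027961436724171815 0.0054332746803319705 -0.0006946086754451213 z -0.001439088625873941 0.013738558190737438
  x 0.01 12 y -0.0043145229995576705 0.004665039083048867 -1.7692085296006294e-05 z -0.0010781024549935125 0.009313015273005876
  x 0.018 5 y -0.004369941968495991 0.003286912875847554 0.0002194921334959865 z 5.027869696183629e-05 0.00513698244059490
[... 2253 characters left out ...]
9920241967 -0.13782834117153164 -0.14407261006434355 z 0.010039131836942383 0.0281683934248812
  x -0.014 11 y -0.1467545974036279 -0.14146400592147224 -0.14501596729898428 z 0.00360555841620136 0.020331345518085686
  x -0.006 10 y -0.14588403982387596 -0.14201356089908293 -0.1447878565381968 z -0.0021361922320585203 0.0142648890620376
  x 0.002 12 y -0.1463590677299453 -0.13945933297896554 -0.14414730034626838 z -0.004840243789556609 0.004401113054530059
  x 0.01 13 y -0.14816823424853615 -0.13896196452826778 -0.14406425726863 z -0.0011829727504818477 0.005397520984359416
  x 0.018 4 y -0.14764592540219273 -0.14346277091281254 -0.1446505005325116 z 0.0010099083374397466 0.004277739012863213
```

```bash
cat >> h.py <<'E'
AL=np.array([0,-1,1,1,1,1,-1])*np.pi/2; AA=[0,0,0,.0525,.0775,0,.076]; DD=[.267,0,.293,0,.3425,0,.097]
def fk(q):
    T=np.eye(4); out=[]
    for i in range(7):
        ca,sa,c,s=np.cos(AL[i]),np.sin(AL[i]),np.cos(q[i]),np.sin(q[i])
        T=T@np.array([[c,-s,0,AA[i]],[s*ca,c*ca,-sa,-sa*DD[i]],[s*sa,c*sa,ca,ca*DD[i]],[0,0,0,1]]); out.append(T.copy())
    return out
E
python3 - <<'E'
from h import *
o=ctrl.get_obs()
for q,p in (([-1.383, 0.383, 0.044, 1.598, -0.018, 1.161, -0.05],[.183,.624,.253]),(o['joint_pos'],o['eef_pos'])):
    T=fk(q)[-1]; print(T[:3,3],T[:3,2],p, np.degrees(np.arctan2(p[1],p[0])-np.arctan2(T[1,3],T[0,3])), np.hypot(*p[:2]),np.hypot(*T[:2,3]))
E
```

```text
[ 0.1303 -0.5727  0.3799] [ 0.0122 -0.053  -0.9985] [0.183, 0.624, 0.253] 150.84084347577482 0.65028070861744 0.5873342331570076
[0.5089 0.1983 0.5437] [ 0.2456  0.1486 -0.9579] [ 0.52   -0.2501  0.3298] -46.980147308660015 0.5770155221265085 0.5462050706768103
```

```bash
cat > fit.py <<'E'
from h import *
import itertools
from scipy.optimize import least_squares
rng=np.random.default_rng(0); S=[]
t0=ctrl.get_obs()['t']
while len(S)<25:
    p=[rng.uniform(.4,.6),rng.uniform(-.3,.4),rng.uniform(.2,.4)]; t=rng.uniform(.4,1.57); a=rng.uniform(-.5,.8)
    r=np.array([np.cos(a),np.sin(a),0]); y=np.array([-r[1],r[0],0]); q=ori(r*np.cos(t)-rz*np.sin(t),y)
    j=ctrl.ik(p,q)
    if j is not None: S.append((np.array(j),np.array(p),R.from_quat(q).as_matrix()))
print(ctrl.get_obs()['t']-t0)
J=np.array([s[0] for s in S]); Pp=np.array([s[1] for s in S]); M=np.array([s[2] for s in S])
def Rz(a): return R.from_euler('z',a).as_matrix()
def Ry(a): return R.from_euler('y',a).as_matrix()
def fkv(x,J,sg,full=False):
    d1,d3,a4,a5,d5,a7,d7=x[:7]; off=x[7:14]; n=len(J)
    q=J*sg+off
    m=np.zeros((n,3))+[0,0,d1]; Rr=Rz(q[:,0])@Ry(q[:,1])@Rz(q[:,2]); pts=[m]
    m=m+Rr@np.array([0,0,d3]); pts.append(m)
    m=m+Rr@np.array([a4,0,0]); Rr=Rr@Ry(q[:,3]); m=m+Rr@np.array([a5,0,0]); pts.append(m); m=m+Rr@np.array([0,0,d5]); pts.append(m)
    Rr=Rr@Rz(q[:,4])@Ry(q[:,5]); m=m+Rr@np.array([a7,0,0]); pts.append(m); Rr=Rr@Rz(q[:,6]); m=m+Rr@np.array([0,0,d7]); pts.append(m)
    return (m,Rr,pts) if full else (m,Rr)
best=None
for sg in itertools.product((1,-1),repeat=7):
    if sg[1]!=1: continue
    sg=np.array(sg)
    def res(x):
        m,Rr=fkv(x,J,sg); return np.concatenate([(m-Pp).ravel()*3,(Rr[:,:,2]-M[:,:,1]).ravel()])
    for y0 in (0,1.57,3.14,-1.57):
        r=least_squares(res,[.3,.3,.05,-.05,.34,.07,.27,y0,0,0,0,0,0,0],max_nfev=25)
        if best is None or r.cost<best[0]: best=(r.cost,sg,r.x); print(r.cost,sg,r.x,flush=True)
    if best[0]<1e-4: break
np.savez('/tmp/fk',sg=best[1],x=best[2])
E
timeout 560 python3 fit.py
```

```text
0.0
11.324002071003127 [1 1 1 1 1 1 1] [ 1.1347  0.4602 -0.3676  0.4129  0.6701 -0.0741  0.7549  0.2451 -0.0865
  0.1422  0.119   0.0695 -0.1943 -8.3002]
11.324002069166099 [1 1 1 1 1 1 1] [   1.1347    0.4602   -0.3676    0.4129    0.6701   -0.0741    0.7549
    0.245    -0.0866    0.1423    0.119     0.0695   -0.1943 -140.6072]
11.324002068721635 [1 1 1 1 1 1 1] [  1.1347   0.4602  -0.3676   0.4129   0.67    -0.0741   0.7549   0.245
  -0.0865   0.1423   0.119    0.0695  -0.1943 -94.9804]
10.20859911454463 [-1  1  1  1  1  1  1] [    0.9124    -0.0129     0.0306    -0.0719     0.3429     0.1706
     0.4425    -0.257     -0.8446    -0.2547     1.5794    -0.573
    -0.912  -1111.9832]
8.805819332711696 [-1  1  1  1  1  1  1] [     0.547       0.3664      0.5131     -0.036       0.2156     -0.0475
      0.1126      3.4381     -3.0221      0.2152      1.3895      1.8943
      2.125  -34255.4166]
8.402885582080097 [-1  1  1  1  1  1  1] [  0.2813  -0.0092  -0.3034  -0.1673   0.0846   0.1365   0.0672   0.0003
   2.6651  -0.2005  -1.9089  -2.1299  -0.6255 880.3576]
8.402691866286165 [-1  1
[... 704 characters left out ...]
5231   -0.0007    0.2995
   -0.0051    3.1298    0.0439   -3.1479   -0.0151    0.0136 -858.7076]
0.029674324442166618 [-1  1  1  1 -1  1  1] [     0.2961     -0.5131     -0.005       0.0215      0.5231     -0.0007
      0.2995     -0.0051     -3.1534      0.0439      3.1353     -0.0151
      0.0136 -18023.6665]
0.029674324442166604 [-1  1  1 -1 -1 -1  1] [    0.2961    -0.5131     0.005     -0.0215     0.5231     0.0007
     0.2995     6.2781     3.1298     3.1854    -3.1353    -0.0151
    -0.0136 -2653.0814]
0.02967432444216653 [-1  1 -1  1  1  1 -1] [   0.2961    0.5131    0.005    -0.0215   -0.5231   -0.0007    0.2995
   -0.0051   -0.0118   -0.0439    3.1353    0.0151   -3.128  -323.4714]
```

```bash
cat > pl.py <<'E'
from h import *
rx=np.array([.987,.160,0]); ry=np.array([-.160,.987,0])
hook=np.array([.6116,.328,.270])
EX,EY=.0345,.010
def tcp(eye_rack,th):   # eye_rack=(x along rx, z) in m from bend
    t=np.radians(th); yd=rx*np.cos(t)-rz*np.sin(t); sx=rx*np.sin(t)+rz*np.cos(t)
    eye=hook+rx*eye_rack[0]+rz*eye_rack[1]
    return eye-sx*EX-yd*EY, ori(yd,ry)
E
python3 - <<'E'
from pl import *
import re
src=open('fit.py').read()
exec(src[src.index('def Rz'):src.index('best=None')])
d=np.load('/tmp/fk.npz')
for th in (50,45,40,30,20,10,0):
    for e in ((-.06,.06),(.008,-.002)):
        p,q=tcp(e,th); j=ctrl.ik(p,q)
        if j is None: print(th,e,'none'); continue
        m,Rr,pts=fkv(d['x'],np.array([j]),d['sg'],True)
        print(th,e,'tcp',p,'fk',m[0],'elbow',pts[1][0],'wrist',pts[4][0],'j',np.array(j))
E
```

```text
50 (-0.06, 0.06) tcp [0.52   0.3131 0.3155] fk [0.5176 0.3232 0.319 ] elbow [-0.0121 -0.0089  0.8089] wrist [0.3221 0.3037 0.5451] j [-0.641  -0.0175 -0.1612  2.094   0.7368  0.6055  0.4085]
50 (0.008, -0.002) tcp [0.5871 0.324  0.2535] fk [0.58   0.3214 0.2548] elbow [0.0245 0.0856 0.8014] wrist [0.3848 0.3012 0.4811] j [-1.2975  0.1861  0.6341  2.0614  0.6468  0.3888  0.4886]
45 (-0.06, 0.06) tcp [0.5213 0.3134 0.3127] fk [0.5228 0.3252 0.3164] elbow [-0.012  -0.0048  0.809 ] wrist [0.3076 0.3039 0.5236] j [-0.3851 -0.0134 -0.4374  2.1361  0.9457  0.5596  0.1981]
45 (0.008, -0.002) tcp [0.5884 0.3242 0.2507] fk [0.5796 0.3142 0.2507] elbow [-0.0053  0.122   0.7944] wrist [0.3656 0.291  0.4589] j [-1.6196  0.2521  0.9849  2.1226  0.7624  0.2604  0.3255]
40 (-0.06, 0.06) tcp [0.5229 0.3136 0.31  ] fk [0.5298 0.3262 0.3136] elbow [-0.0051 -0.0004  0.8091] wrist [0.2966 0.3034 0.5002] j [-0.0845  0.0018 -0.7567  2.1746  1.1967  0.5452 -0.0484]
40 (0.008, -0.002) tcp [0.59   0.3245 0.248 ] fk [0.5807 0.3104 0.2464] elbow [-0.0632  0.2169  0.7568] wrist [0.3505 0.2825 0.436 ] j [-1.8595 
[... 882 characters left out ...]
021] elbow [ 0.242  -0.0509  0.7456] wrist [0.2463 0.2935 0.3459] j [ 0.2023  0.5147 -1.2362  2.3534  2.305   1.341  -0.8014]
10 (0.008, -0.002) tcp [0.6039 0.3267 0.2358] fk [0.6114 0.3399 0.238 ] elbow [ 0.3978 -0.109   0.6012] wrist [0.3175 0.3055 0.284 ] j [ 0.2624  0.9456 -1.2516  2.2391  2.6095  1.4935 -0.5933]
0 (-0.06, 0.06) tcp [0.5425 0.3168 0.2955] fk [0.545  0.3298 0.2998] elbow [ 0.3606 -0.0745  0.6534] wrist [0.2478 0.2936 0.2925] j [ 0.1986  0.8122 -1.2467  2.3582  2.6167  1.6724 -0.7127]
0 (0.008, -0.002) tcp [0.6096 0.3277 0.2335] fk [0.6136 0.3434 0.2366] elbow [ 0.4036 -0.0503  0.6088] wrist [0.3165 0.3058 0.2286] j [ 0.1188  0.9272 -1.0399  2.2297  2.7752  1.6225 -0.7595]
```

```bash
cat >> pl.py <<'E'
src=open('fit.py').read()
exec(src[src.index('def Rz'):src.index('best=None')])
_d=np.load('/tmp/fk.npz')
def show(j0,j1,n=7):
    J=np.array([np.array(j0)+(np.array(j1)-j0)*s for s in np.linspace(0,1,n)])
    m,Rr,pts=fkv(_d['x'],J,_d['sg'],True)
    for i in range(n): print('  tcp',m[i],'dir',Rr[i][:,2],'wrist',pts[4][i],'elb',pts[1][i])
E
python3 - <<'E'
from pl import *
j0=np.array(ctrl.get_obs()['joint_pos'])
for th in (45,30,20):
    for e in ((-.14,.10),(-.10,.10)):
        p,q=tcp(e,th); j=ctrl.ik(p,q); print(th,e,p,j)
        if j is not None: show(j0,j)
E
```

```text
45 (-0.14, 0.1) [0.4424 0.3006 0.3527] [-0.4497 -0.217  -0.4537  2.21    0.7313  0.6506  0.3218]
  tcp [ 0.5186 -0.2538  0.3307] dir [ 0.0022 -0.0122 -0.9999] wrist [ 0.518  -0.2502  0.6302] elb [0.1438 0.0928 0.7798]
  tcp [ 0.5304 -0.1784  0.2888] dir [-0.025  -0.0602 -0.9979] wrist [ 0.5379 -0.1604  0.5877] elb [0.1061 0.0653 0.7938]
  tcp [ 0.5397 -0.0937  0.2713] dir [ 0.03   -0.1304 -0.991 ] wrist [ 0.5307 -0.0546  0.5681] elb [0.0664 0.0389 0.8034]
  tcp [ 0.543  -0.0006  0.2752] dir [ 0.1676 -0.1817 -0.969 ] wrist [0.4928 0.0538 0.5654] elb [0.0249 0.0139 0.8084]
  tcp [0.5332 0.1008 0.2961] dir [ 0.3615 -0.1749 -0.9158] wrist [0.425  0.1532 0.5704] elb [-0.0177 -0.0094  0.8088]
  tcp [0.5012 0.2079 0.3267] dir [ 0.563  -0.0875 -0.8218] wrist [0.3326 0.2341 0.5728] elb [-0.0612 -0.0308  0.8046]
  tcp [0.4391 0.3137 0.3557] dir [ 0.715   0.0775 -0.6948] wrist [0.2249 0.2905 0.5638] elb [-0.105  -0.05    0.7958]
45 (-0.1, 0.1) [0.4818 0.307  0.3527] [-0.4833 -0.139  -0.376   2.1552  0.7854  0.6297  0.324 ]
  tcp [ 0.5186 -0.2538  0.3307] dir [ 0.0022 -0.0122 -0.9999] wrist [ 0.
[... 3791 characters left out ...]
0.1984  0.3118] dir [-0.1343 -0.2272 -0.9645] wrist [ 0.521  -0.1304  0.6007] elb [0.0803 0.0883 0.7951]
  tcp [ 0.4698 -0.1593  0.3073] dir [-0.0928 -0.4803 -0.8722] wrist [ 0.4976 -0.0155  0.5685] elb [0.0305 0.0588 0.8049]
  tcp [ 0.4902 -0.1083  0.3124] dir [ 0.1398 -0.6538 -0.7436] wrist [0.4483 0.0876 0.5351] elb [0.0027 0.012  0.809 ]
  tcp [ 0.5231 -0.018   0.3218] dir [ 0.4899 -0.6313 -0.6012] wrist [0.3763 0.1711 0.5019] elb [ 0.0017 -0.0416  0.8075]
  tcp [0.5307 0.1204 0.3313] dir [ 0.8102 -0.3601 -0.4624] wrist [0.288  0.2282 0.4698] elb [ 0.0283 -0.0909  0.8003]
  tcp [0.4728 0.2858 0.3385] dir [ 0.9358  0.105  -0.3365] wrist [0.1926 0.2543 0.4393] elb [ 0.0786 -0.125   0.7874]
```

```bash
python3 - <<'E'
from pl import *
q=ori([0,0,-1],[0,1,0])
def go(p,q,v):
    try: ctrl.servo_line(p,q,max_speed=v)
    except Exception as e: print('ERR',repr(e))
    o=ctrl.get_obs(); print(o['t'],o['eef_pos'],o['joint_pos'],o['width'])
go([.42,-.05,.42],q,.25)
t=np.radians(65); go([.43,.15,.40],ori(rx*np.cos(t)-rz*np.sin(t),ry),.22)
p,q=tcp((-.12,.10),45); go(p,q,.2)
p,q=tcp((-.10,.09),30); go(p,q,.08)
E
python3 look.py e spanner_eye hook_left hook_right mate_eye
```

```text
22.275 [ 0.4201 -0.0504  0.4199] [-0.9732 -0.3431  0.787   1.8933  0.2414  1.4978  1.3357] 0.02573955827527025
23.3417 [0.4305 0.1488 0.4002] [-0.8544 -0.3916  0.2434  2.1098  0.3241  1.0347  1.0057] 0.025545670637384305
24.325 [0.4627 0.3029 0.353 ] [-0.7941 -0.1802 -0.1211  2.1951  0.8334  0.6854  0.2636] 0.025661987639396405
25.0333 [0.4879 0.3075 0.3361] [-0.7357 -0.1082 -0.2251  2.3173  1.4868  0.6573 -0.3936] 0.025617381159426546
wrist hook_right 0.75 [0.6354 0.1878 0.2669]
wrist hook_right 0.38 [0.6601 0.1968 0.2635]
top spanner_eye 0.69 [0.5115 0.313  0.3613]
top hook_left 0.58 [0.6089 0.3289 0.2714]
top hook_right 0.63 [0.6385 0.1953 0.2711]
top hook_right 0.4 [0.6104 0.3271 0.2739]
top mate_eye 0.86 [ 0.5776  0.705  -0.0006]
top mate_eye 0.43 [0.6381 0.3385 0.2578]
side spanner_eye 0.75 [0.5126 0.3098 0.3577]
side hook_left 0.69 [0.6106 0.328  0.2659]
side hook_right 0.93 [0.6359 0.1872 0.2672]
side mate_eye 0.79 [0.6394 0.3326 0.2605]
side mate_eye 0.5 [0.5117 0.3084 0.3597]
```

View pics/ewrist.png

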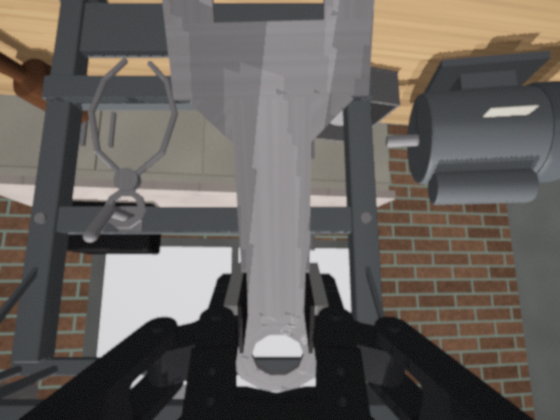

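View pics/eside.png

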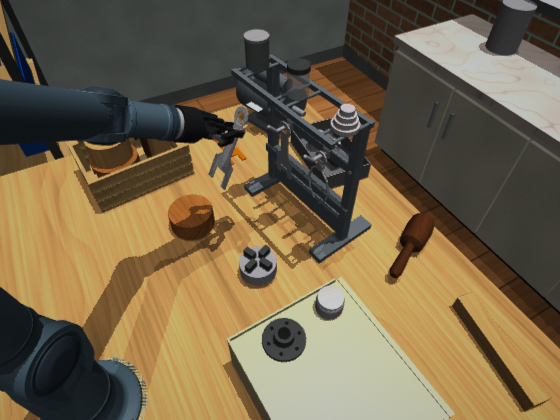

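```bash
python3 - <<'E'
from pl import *
f0=np.array(ctrl.get_obs()['force'])
for e,v,cn in (((-.05,.05),.1,None),((-.026,.026),.05,6),((-.004,.004),.05,6)):
    p,q=tcp(e,30)
    r=ctrl.servo_line(p,q,max_speed=v,contact_N=cn)
    o=ctrl.get_obs(); print(e,r,o['t'],o['eef_pos']-p,np.array(o['force'])-f0)
    if r: break
E
python3 look.py g spanner_eye mate_eye; python3 -c "
import cv2
a=cv2.imread('pics/gside.png'); cv2.imwrite('pics/gs2.png',cv2.resize(a[70:230,170:370],None,fx=3.6,fy=3.6,interpolation=cv2.INTER_CUBIC))"
```

```text
(-0.05, 0.05) False 26.575 [-0.0002  0.0002  0.0001] [ 0.5878 -0.4284  0.6544]
(-0.026, 0.026) False 27.4 [-0.0001  0.0001  0.0001] [ 0.7231 -0.851  -0.4614]
(-0.004, 0.004) False 28.175 [ 0.      0.     -0.0002] [ 0.2462 -0.1337 -0.2245]
top spanner_eye 0.69 [0.607  0.3251 0.2758]
top mate_eye 0.71 [ 0.5743  0.7054 -0.0006]
top mate_eye 0.41 [0.6358 0.3353 0.2631]
side spanner_eye 0.88 [0.6075 0.3233 0.2752]
side mate_eye 0.64 [0.6402 0.3329 0.2599]
```

View pics/gs2.png

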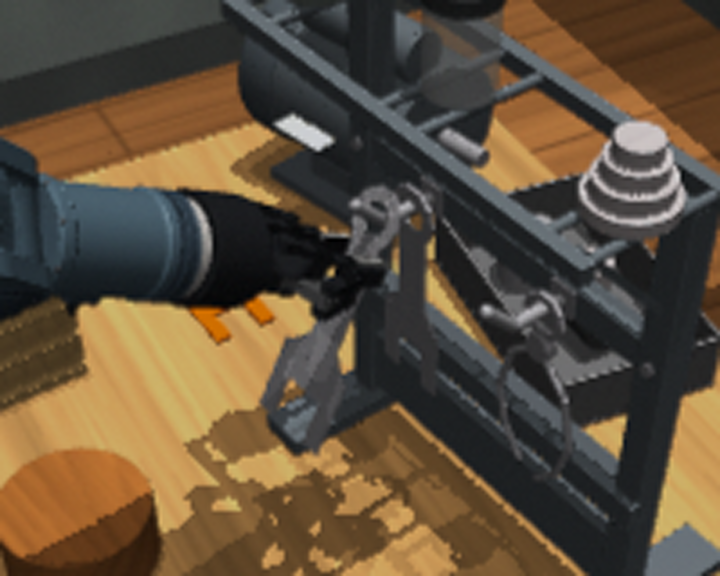

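View pics/gwrist.png

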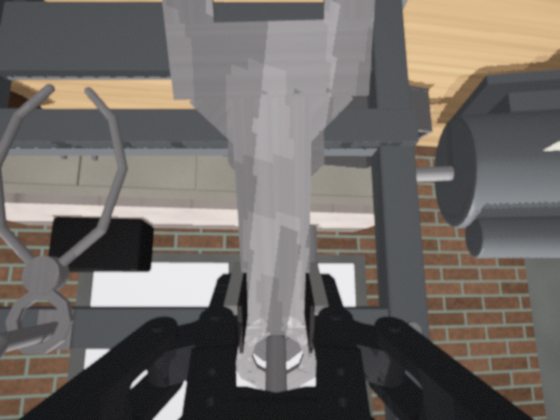

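```bash
python3 - <<'E'
from pl import *
f0=np.array(ctrl.get_obs()['force'])
for e,th,v in (((.0,-.0005),16,.025),((.004,-.002),3,.025)):
    p,q=tcp(e,th)
    r=ctrl.servo_line(p,q,max_speed=v,contact_N=10)
    o=ctrl.get_obs(); print(e,r,o['t'],o['eef_pos']-p,np.array(o['force'])-f0,o['joint_pos'])
    if r: break
E
python3 look.py i spanner_eye spanner_mid mate_eye; python3 -c "
import cv2
a=cv2.imread('pics/iside.png'); cv2.imwrite('pics/is2.png',cv2.resize(a[70:230,170:370],None,fx=3.6,fy=3.6,interpolation=cv2.INTER_CUBIC))"
```

```text
(0.0, -0.0005) False 29.3667 [0.0002 0.0002 0.0003] [ 0.0117 -0.4238 -0.437 ] [-0.6797  0.3457 -0.168   2.2814  2.2813  0.9508 -1.1277]
(0.004, -0.002) False 30.0083 [0.0004 0.0003 0.0008] [-0.4641 -0.7554  0.1698] [-0.7002  0.5205 -0.1451  2.2765  2.442   1.2917 -1.2928]
wrist spanner_mid 0.9 [0.6125 0.3279 0.1908]
wrist spanner_mid 0.69 [0.6631 0.1927 0.2618]
top spanner_eye 0.65 [0.6161 0.3292 0.2713]
top spanner_mid 0.42 [0.6149 0.3291 0.1907]
top mate_eye 0.79 [0.5745 0.7085 0.0009]
top mate_eye 0.52 [0.6398 0.3372 0.2586]
side spanner_eye 0.62 [0.6157 0.3274 0.2672]
side spanner_mid 0.9 [0.6083 0.3234 0.1947]
side spanner_mid 0.31 [ 0.4503  0.1323 -0.0005]
side mate_eye 0.7 [ 0.5782  0.7088 -0.0032]
side mate_eye 0.65 [0.6426 0.3327 0.2606]
```

View pics/is2.png

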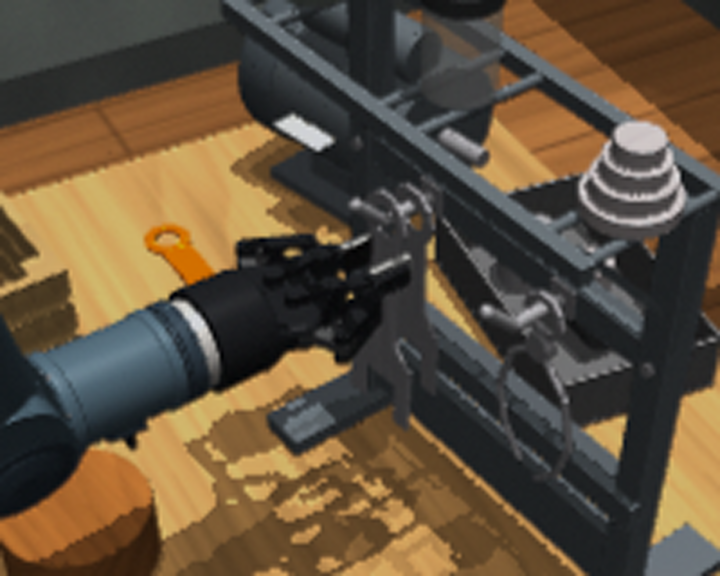

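View pics/iwrist.png

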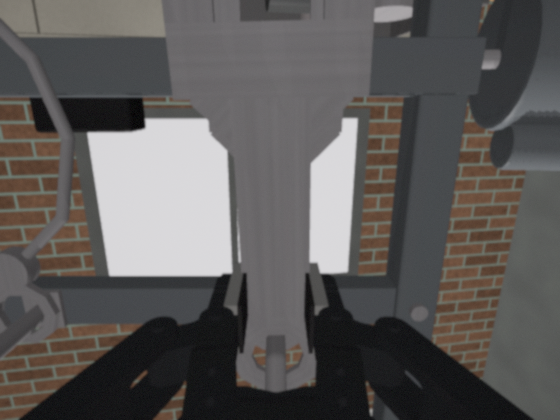

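```bash
python3 - <<'E'
from pl import *
f0=np.array(ctrl.get_obs()['force'])
p,q=tcp((.004,-.0115),2)
r=ctrl.servo_line(p,q,max_speed=.012,contact_N=3.5)
o=ctrl.get_obs(); print(r,o['t'],o['eef_pos']-p,np.array(o['force'])-f0)
ctrl.sleep(.1)
o=ctrl.get_obs(); print(np.array(o['force'])-f0)
E
python3 look.py k spanner_eye spanner_mid
```

```text
True 31.1917 [0.0002 0.0001 0.0043] [ 0.5183 -1.1345  2.5876]
[-0.1291 -0.8878  2.7219]
wrist spanner_mid 0.77 [0.6104 0.3287 0.1823]
top spanner_eye 0.6 [0.6174 0.3269 0.2642]
top spanner_mid 0.54 [0.6157 0.3301 0.1836]
side spanner_eye 0.9 [0.6171 0.3255 0.2611]
side spanner_mid 0.84 [0.6104 0.3252 0.1865]
side spanner_mid 0.63 [ 0.5121 -0.0923  0.1186]
```

View pics/kwrist.png

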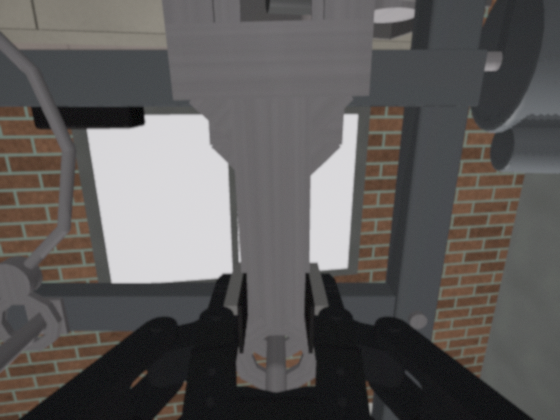

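```bash
python3 - <<'E'
from pl import *
ctrl.set_gripper(.031,20); ctrl.sleep(.3)
f=eyes.grab_frame('wrist'); save(f,'m1')
ctrl.set_gripper(.055); ctrl.sleep(.3)
f=eyes.grab_frame('wrist'); save(f,'m2')
o=ctrl.get_obs(); p=np.array(o['eef_pos'])
print(o['t'],o['width'],o['force'])
r=ctrl.servo_line(p-rx*.09,None,max_speed=.06,contact_N=6); print(r,ctrl.get_obs()['eef_pos'])
E
python3 look.py n spanner_eye spanner_mid mate_eye callipers; python3 -c "
import cv2
a=cv2.imread('pics/nside.png'); cv2.imwrite('pics/ns2.png',cv2.resize(a[70:230,170:370],None,fx=3.6,fy=3.6,interpolation=cv2.INTER_CUBIC))"
```

```text
33.0333 0.05480544549527762 [-0.3574  0.419   0.2647]
False [0.5156 0.3121 0.2274]
wrist spanner_eye 0.72 [0.6168 0.3316 0.2651]
wrist spanner_mid 0.95 [0.6162 0.3262 0.1849]
wrist mate_eye 0.58 [0.6396 0.3362 0.2671]
wrist callipers 0.72 [0.6594 0.1958 0.2628]
top spanner_eye 0.4 [0.6145 0.3272 0.261 ]
top spanner_mid 0.58 [0.6132 0.3304 0.183 ]
top mate_eye 0.96 [ 0.5784  0.7097 -0.0013]
top mate_eye 0.62 [0.6376 0.3361 0.2605]
top callipers 0.67 [0.6643 0.1919 0.2615]
side spanner_eye 0.92 [0.6144 0.3285 0.2633]
side spanner_eye 0.6 [0.5728 0.2497 0.398 ]
side spanner_mid 0.94 [0.6142 0.3282 0.1847]
side mate_eye 0.75 [ 0.5096 -0.0945  0.1178]
side mate_eye 0.7 [0.6411 0.3357 0.2596]
side callipers 0.66 [0.6625 0.1931 0.2604]
```

View pics/ns2.png

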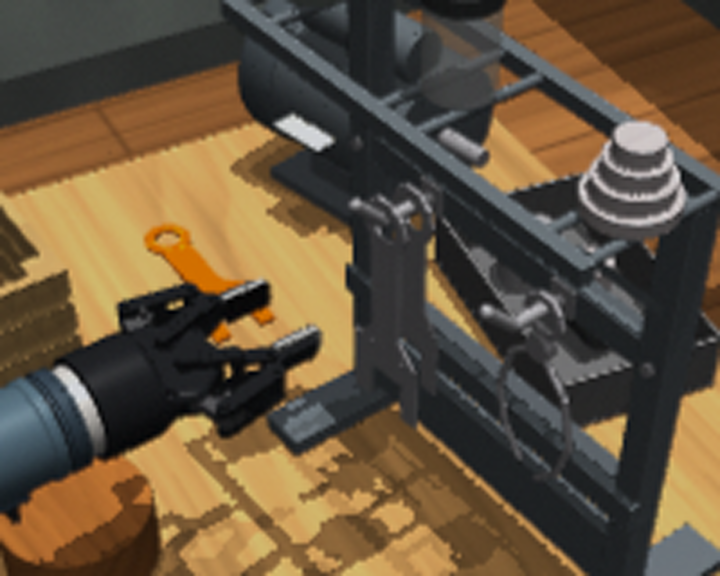

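View pics/nwrist.png

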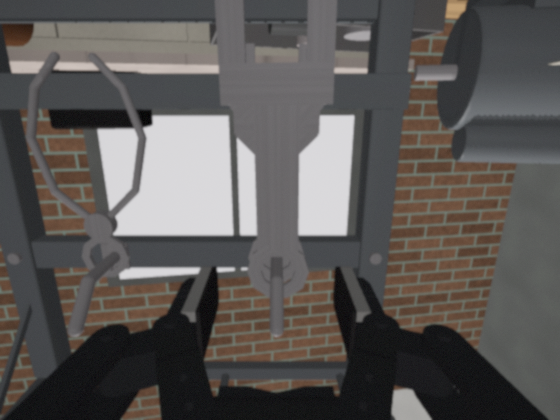

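```bash
python3 - <<'E'
import cv2,numpy as np
L=[]
for n in ('side0','aside','cside','eside','nside'):
    L.append(cv2.resize(cv2.imread(f'pics/{n}.png')[90:200,180:290],(260,260)))
L2=[cv2.resize(cv2.imread(f'pics/{n}.png')[150:240,60:200],(260,167)) for n in ('top0','atop','ctop')]
a=np.hstack(L[:3]); b=np.hstack(L[3:]+[np.zeros_like(L[0])]); c=np.hstack(L2)
x=np.vstack([a,b,c]); cv2.imwrite('pics/or.png',cv2.resize(x,None,fx=.85,fy=.85))
E
```

```text
(no output)
```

View pics/or.png

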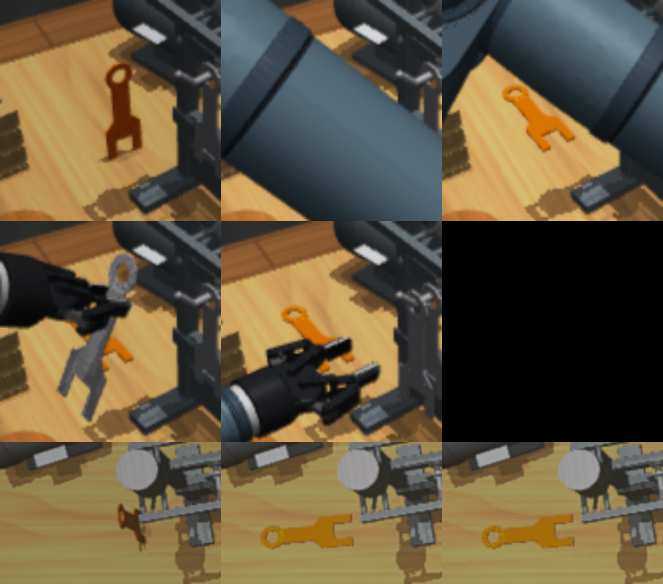

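```bash
python3 - <<'E'
from pl import *
p=np.array(ctrl.get_obs()['eef_pos'])
ctrl.servo_line(p-rx*.05,None,max_speed=.1)
f=[]
for i in range(3):
    f.append(eyes.grab_frame('wrist')); ctrl.sleep(.4)
for a in f[1:]:
    d=cv2.absdiff(a['image'],f[0]['image']).max(2); print((d>40).sum(), np.argwhere(d>40).mean(0) if (d>40).any() else '')
save(f[-1],'z')
for n in ('spanner_eye','spanner_mid','mate_eye'):
    for d in eyes.tip_of(n,f[-1])[:2]: print(n,d['p'],c2w(f[-1],d['point']))
print(ctrl.get_obs()['t'])
E
```

```text
0 
0 
spanner_eye 0.93 [0.6183 0.3287 0.2635]
spanner_mid 0.73 [0.6118 0.3298 0.1868]
37.5833
```

View pics/z.png

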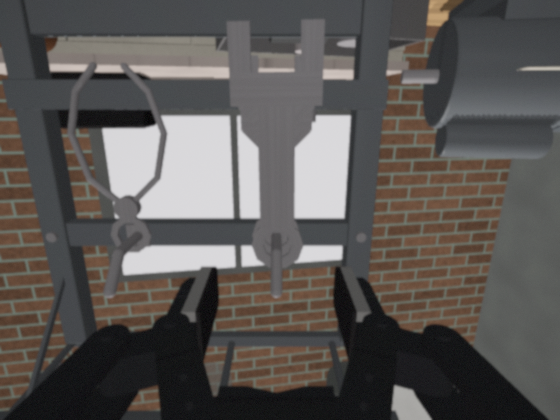

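The big spanner hangs straight at about column 276, and the rod comes through its eye at about (276, 245). The smaller spanner is lined up behind it and the callipers hang undisturbed at about (120, 160). Nothing moved between the three pictures, so I'm handing in.

```bash
python3 -c "
from h import *
ctrl.finish_job()"
```

```text
the job is handed in; nothing more can be done
```

The big spanner now hangs by its eye on the left hook, in front of the smaller one, and I handed the job in at about 37.6 s. I slid it flat about 110 mm, so roughly 80 mm hung over the rimless edge. I then gripped the overhanging handle, threaded the eye over the hook tip, turned the spanner upright and lowered it onto the rod before letting go.

**Last checks:**
- **Spanner:** Its eye is at about z 0.263, the height expected for resting on the rod, and its middle is about 78 mm straight below in the side and top views. The last wrist view put the middle about 6 mm nearer the robot, which is close to the detector's error.
- **Stillness:** Three wrist pictures 0.4 s apart showed no movement.
- **Other hung tools:** The callipers' loop and the smaller spanner's eye are where they were, within the detectors' error. The network missed the smaller spanner in the very last picture, because the big one is in front of it.
- **Robot:** It touched nothing at hand-in, with the gripper about 140 mm back from its release position.
- **Not re-measured:** I did not measure the faceplate, tin, chuck and bowl blank again at the end. The later pictures I looked at showed nothing moved.

**One disagreement:** The orange look-alike stood upright on its jaw in the first picture and lay flat on the bench by about 10 s. I did not knowingly touch it. My planned moves until then stayed well away from it, so it most likely toppled by itself, but I have no picture of it falling. I left it where it lay.

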